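# Reset the stage warmer under its push-latch cover

### The arm

A 6-joint arm with a two-finger parallel gripper is mounted at the origin on the work surface. World frame = base frame: x ahead of the robot, y to its left, z up, the work surface at z = 0. Lengths are in m, angles in degrees, forces in N, time in s.
With the tool pointing down it reaches from about 0.375 to 0.9 m from the base axis. Payload 3.1 kg.
Tool frame: the origin (TCP) lies at the very end of the fingers, on their centre line; the grasp point (between the pads) lies bot.hold_point_z behind it (bot.hold_point_z is the distance from the TCP to the grasp point, in m); z points along the fingers, y is the line along which they close (so a half turn about z gives the same grasp; the last joint's range is limited). The gripper opens to 87 mm and grips with 3 to 60 N. Pads are 19 mm wide; open, the fingers measure 117 mm over their backs; the gripper's body (75 mm by 190 mm) begins 51 mm behind the grasp point.
Start: joints at [-86.889, 30.224, 82.088, -0, 67.689, -10.227], TCP at [0.144, -0.608, 0.223] pointing down, gripper open.
Joint ranges: [-176.69, 176.69], [-43.24, 126.21], [12.49, 139.97], [-82, 262], [0, 151.66], [-163.58, 163.58]. Speed limits (degrees/s): [159.86, 159.86, 180, 180, 180, 180].

### API

Orientations are given as a 3x3 rotation matrix whose columns are the frame's x, y, z axes.
In Python, from rig import bot gives the robot as it stands.
- The arm moves only by the tool apply_moves, never from a script. Its argument "plan" is one flat list of numbers, 4 for each row, row after row: the shift along the world's x, y, z normalised to -1 to 1, where 1 is 0.05 m, then the turn about the world's z normalised to -1 to 1, where 1 is 10 degrees. A call has 1 to 12 rows; each row shifts and turns the commanded pose from where the row before left it; what a row does not reach is not made up. A row lasts 1/8 s, in which the tool goes at most 62.5 mm and 10.7 degrees, less where a joint would pass 70% of its speed; a pose out of reach is approached as far as the arm can. A call with a number of a shift or a turn outside -1 to 1 is refused whole. A call with a gripper value outside its range is refused whole. "grip" is the closure, from -1 (fully open) to 1 (shut), so that 0 is half open, set as the call begins (left out, the last holds). The fingers move at their own pace and stop on an object; the grip force is fixed at half the most. Time passes only in rows, so rows that do not move let the fingers close. It gives the time, the measured TCP pose, the force, the opening and the grip force at its end, in the units of the state.
- bot.read_state(): the state, without advancing time (a new reading comes with each control period).
- bot.capture(name): name is "scene" or "side" or "wrist"; returns (picture, depth): 384x512x3 uint8, red, green, blue; 384x512 float32, m along the optical axis (not along the pixel's ray), 0 where there is no reading.
- bot.camera_info(name): a dict with "vertical_fov" (degrees; the focal length in pixels is half the picture's height over the tangent of half this angle, whatever the lens; pixels are square), "cx", "cy" (the principal point, pixels), "rvec" (rotation vector, rad) and "tvec" (3), from world to camera coordinates, as OpenCV has them; the wrist camera has in their place "mount" (4x4, takes a point from camera to tool coordinates, whose origin is the TCP and whose axes are the flange's). Camera axes: x right, y down, z forward; pixel columns grow to the right and rows downward; lengths in m; the calibration is good to about 2 mm. A picture is of the moment at which its call begins: read the wrist's pose just before it. camera_info takes no time and is no camera call.
- bot.hand_in(): hands the job in; it is judged then, once.
Trained networks look in the newest picture that a camera, given by its name, has taken for a name from the list of things; names that differ only in an ending like _2 or _b are one class to them, and where a whole thing is asked for, a point or a joint stands for the part that bears it (a point fixed in the world has none). Each returns a list of dicts, best first, with "p" (0 to 1); they miss things now and then, are a little off and sometimes report something else, mostly with a low value. They report only what shows in the picture. A call takes as long as a camera call.
- bot.outline_of(camera, target): "mask" (384x512 bool, what is visible of it) and "xy" ([column, row] as shares, 0 to 1, of the picture: columns of its width, rows of its height, amid what is visible of it).
- bot.pinpoint(camera, target): "xy" ([column, row] as shares, 0 to 1, of the picture: columns of its width, rows of its height: a listed point, or the origin of a listed thing).
The state is a dict: "time_s": time; "joint_positions": joint angles; "qvel": joint speeds; "tau": joint torques, N m; "position": TCP position; "tcp_rot": TCP orientation; "force": force on the tool from outside, world axes, zero at the start; "moment": the same for the moment, N m; "opening": opening from 0.0 (shut) to 1.0 (fully open); "grasp_force": force on a finger pad.
Only numpy, scipy, OpenCV 4.12 (cv2) and the standard library are available. Lean on these libraries where they do the work, as an engineer would, in place of code of your own. Each camera call takes 0.05 s, during which the arm holds its last target. There are 200 camera calls.

### The job

Reset the stage warmer, the white unit with the hinged cover: press its closed cover at the finger mark so that it pops open by itself, push the round button underneath fully down, then push the cover back down and press it in until it stays latched shut. Only press and push: grip and lift nothing, do not pry or push on the inside of the cover, and leave the other things on the bench where they are.

Things in the scene. Friction and masses are not known exactly. Their poses are not given: they have to be found in the camera images.
- console: Stage warmer, fixed: white box 190 (x) x 160 (y) x 80 mm high; the only unit with a hinged cover, which fills the front of its top between side walls 14 mm thick; behind the hinge a plain top at 80 mm. Origin: centre of its underside; x points from its front (the cover's free edge) to its back (the hinge), z up.
- cover (a joint): Cover angle, rad: 0 latched shut, 1.7 fully open (stop), below 0 pressed in (stop at -0.08). A spring (about 1 N at the edge) always opens it. Push-push latch: from shut, press the mark 6 to 8 mm in (a few N) and let go: it springs fully open in 4 s. To shut: push it down from outside, press 6 to 8 mm below shut, let go: it rises to 0 and stays. A shallower press does not switch it.
- cover_pad (a point): Centre of the black round finger mark (22 mm across) on the outside of the cover, 100 mm from the hinge line, 18 mm from the free edge, mid-width; moves with the cover; z is the cover's outward normal.
- liner: White plate inside the cover, 108 x 114 x 3 mm; not to be pushed (5 N or more) with the fingers. Origin: centre of the panel's underside, axes as the cover.
- reset (a joint): Travel of the round push button, m: 0 up, 0.005 fully down; spring return, 4 N fully down.
- reset_top (a point): Centre of the top of the white round button, 22 mm across, in a grey housing on the recessed black deck (50 mm above the bench) under the cover; at x = -30, y = -15 mm of the console, 60 mm from the hinge line. Presses straight down. A black latch block, 46 mm wide, top at 69 mm, stands in the deck's front left corner (y = +19 to +65 mm).
- supply: Other fixed white unit, same size, closed grey top with a black knob and switch; 101 mm high; not to be used. Origin: centre of its underside.
- dish: Loose clear round lidded dish, 60 mm across, 15 mm high, in front of the console. Leave. Origin: centre of its underside.
- media: Loose bottle, 44 mm across, 85 mm high. Leave. Origin: centre of its underside.
- jar: Loose jar, 48 mm across, 55 mm high. Leave. Origin: centre of its underside.
- tipbox: Loose tip box, 102 x 72 x 56 mm. Leave. Origin: centre of its underside.
- mouse: Loose black computer mouse, 100 x 56 x 28 mm. Leave. Origin: centre of its underside.
- marker: Loose marker, 122 x 12 x 12 mm. Leave. Origin: centre of its underside.
- cover_hinge (a point): Middle of the hinge line, at x = +30, z = 78 mm of the console; runs along the console's y. Grey cover 120 x 126 x 6 mm, underside on this point; its free front edge, 118 mm from the hinge, swings up and over backwards. Shut, its top is at 84 mm. A striker blade hangs 34 mm under it, 100 mm from the hinge, y = +42. Axes of the cover, x from free edge to hinge.

How it is judged:
By the outcome, as a careful person would: the job done as asked, in the order asked, and still so for the second after the job is handed in, with the robot touching nothing.
It also fails if it takes over 58 s, if anything falls off the work surface, if the arm or the gripper's body presses on something with over 40 N, if the wrist force passes 120 N, or if a joint passes its speed limit or range.

## Working session

There is one attempt and no reset: what is moved stays moved. The work goes in short steps, Python scripts to look and compute and a tool call to move; the robot and the scene stay as the last step left them, time stands still between calls to the robot, and variables do not carry over. Pictures are saved under pics/ and viewed, at most 10 in all, crops included, and the job is handed in when it is done.

Besides the shell and the picture viewer there is one more tool, called after "Request:" as name(argument=value, ...) on one line, values as JSON. apply_moves: Moves the arm, as the interface text tells. Its arguments: {"type":"object","properties":{"plan":{"type":"array","items":{"type":"number"}},"grip":{"type":"number"}},"required":["plan"]}

```bash
mkdir -p pics
cat > h.py <<'E'
from rig import bot
import numpy as np, cv2
def cam(n,st=None):
    i=bot.camera_info(n); f=192/np.tan(np.radians(i["vertical_fov"])/2)
    if "mount" in i:
        T=np.eye(4);T[:3,:3]=st["tcp_rot"];T[:3,3]=st["position"];M=T@np.array(i["mount"])
    else:
        M=np.eye(4);R=cv2.Rodrigues(np.array(i["rvec"],float))[0];M[:3,:3]=R.T;M[:3,3]=-R.T@np.array(i["tvec"],float).ravel()
    return f,i["cx"],i["cy"],M
def unproj(n,uv,d,st=None):
    f,cx,cy,M=cam(n,st);u,v=np.array(uv,float).T;d=np.array(d)
    P=np.stack([(u-cx)/f*d,(v-cy)/f*d,d,np.ones_like(d)]);return (M@P)[:3].T
def look(n,targets,save=None):
    st=bot.read_state();im,dp=bot.capture(n)
    if save: cv2.imwrite(f"pics/{save}.png",im[:,:,::-1])
    for t in targets:
        for r in bot.pinpoint(n,t)[:2]:
            u,v=r["xy"][0]*512,r["xy"][1]*384
            a=dp[max(0,int(v)-2):int(v)+3,max(0,int(u)-2):int(u)+3];a=a[a>0]
            d=np.median(a) if a.size else 0
            print(n,t,round(r["p"],2),np.round([u,v]),np.round(unproj(n,[[u,v]],[d],st)[0],4))
    return st,im,dp
E
python3 - <<'E'
from h import *
for n in("scene","side","wrist"):
    look(n,["cover_pad","console","cover_hinge","supply","dish"] if n!="wrist" else ["cover_pad","console"],n+"0")
a=[cv2.imread(f"pics/{n}0.png") for n in("scene","side")]
cv2.imwrite("pics/a.png",cv2.resize(np.vstack(a),(800,1200))[:,:]) 
s=bot.read_state();print(s["time_s"],np.round(s["tcp_rot"],3),bot.hold_point_z, s["force"])
E
```

```text
scene cover_pad 0.76 [319. 168.] [0.527  0.2141 0.0839]
scene console 0.6 [322. 194.] [0.6448 0.1621 0.0807]
scene cover_hinge 0.71 [325. 186.] [0.6153 0.1883 0.0811]
scene supply 0.79 [197. 226.] [ 0.624  -0.2464  0.0795]
scene dish 0.64 [319. 166.] [0.5143 0.22   0.0835]
side cover_pad 0.73 [266. 267.] [0.5066 0.2268 0.0845]
side console 0.97 [242. 271.] [0.5626 0.2505 0.0836]
side console 0.23 [262. 268.] [0.5152 0.2297 0.084 ]
side cover_hinge 0.67 [229. 251.] [0.6133 0.2021 0.0802]
side supply 0.75 [280. 165.] [ 0.5565 -0.1582  0.0746]
side supply 0.54 [293. 219.] [0.4749 0.0132 0.0281]
side dish 0.84 [284. 296.] [0.4488 0.2562 0.0141]
0.75 [[ 0.973  0.231 -0.   ]
 [ 0.231 -0.973 -0.   ]
 [-0.     0.    -1.   ]] 0.0187 [0.29981009 0.41066533 0.24480041]
```

View pics/scene0.png

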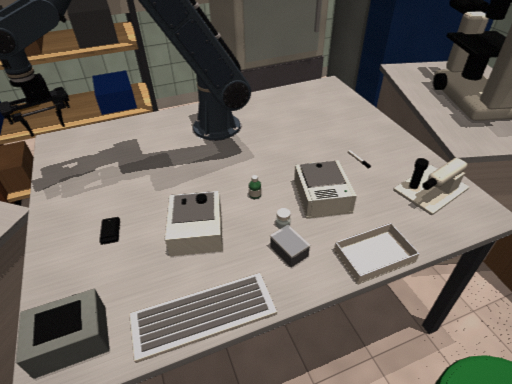

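View pics/side0.png

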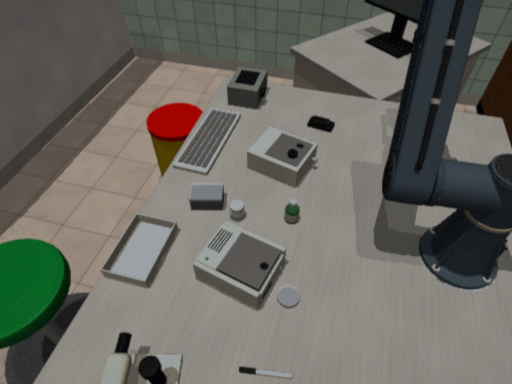

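Scene: the console is at scene (322,190) and side (242,262), its finger mark facing the robot. The dish is at side (288,296). First move: approach with the fingers shut.

Request:
apply_moves(plan=[1,0.9,0.2,-0.24,1,0.9,0.2,-0.24,1,0.9,0.2,-0.24,1,0.9,0.2,-0.24,1,0.9,0.2,-0.24,1,0.9,0.2,-0.24,0,0.9,0.2,-0.24,0,0.9,0.2,-0.24,0,0.9,0,-0.24,0,0.9,0,-0.24,0,0.9,0,-0.24,0,0.9,0,-0.24], grip=1)

```text
time_s: 2.25
position: [0.4198, -0.0886, 0.298]
tcp_rot: [[0.963, -0.268, 0.001], [-0.268, -0.963, -0.0], [0.001, 0.0, -1.0]]
force: [1.0, 0.9, -0.3]
opening: 0.003
grasp_force: 0.0
```

Request:
apply_moves(plan=[0,0.9,0,0,0,0.9,0,0,0,0.9,0,0,0,0.9,0,0,0,0.9,0,0,0,0.7,0,0,0,0,0,0,0,0,0,0])

```text
time_s: 3.25
position: [0.4198, 0.1696, 0.2977]
tcp_rot: [[0.964, -0.266, -0.0], [-0.266, -0.964, -0.001], [0.0, 0.001, -1.0]]
force: [-0.9, 0.4, -0.3]
opening: 0.002
grasp_force: 0.0
```

Run:
```python
from h import *
st,im,dp=look("wrist",["cover_pad","console","cover_hinge","dish"],"w1")
print(st["time_s"],st["position"],np.round(st["tcp_rot"],3),st["opening"])
print(np.round(bot.camera_info("wrist")["mount"],3))
for t in["cover"]:
    r=bot.outline_of("wrist",t)
    for q in r[:1]:
        m=q["mask"].astype(np.uint8);print(q["p"],m.sum());b=cv2.minAreaRect(cv2.findNonZero(m));p=cv2.boxPoints(b);
        v,u=np.nonzero(m&(dp>0));P=unproj("wrist",np.c_[u,v],dp[v,u],st);P=P[abs(P[:,2]-.084)<.006]
        print(np.median(P[:,2]),cv2.minAreaRect((P[:,:2]*1000).astype(np.float32)))
```

```text
wrist cover_pad 0.69 [191. 103.] [0.5153 0.2264 0.0848]
wrist console 0.65 [200.  51.] [0.5679 0.1962 0.0845]
wrist cover_hinge 0.59 [186.  13.] [0.6101 0.1999 0.0841]
wrist dish 0.6 [202. 153.] [0.4428 0.2482 0.0146]
3.25 [0.41978709 0.16962349 0.29768835] [[ 0.964 -0.266 -0.   ]
 [-0.266 -0.964 -0.001]
 [ 0.     0.001 -1.   ]] 0.0015575862591753126
[[ 0.001 -0.956 -0.293  0.082]
 [ 1.     0.001 -0.001 -0.   ]
 [ 0.001 -0.293  0.956 -0.162]
 [ 0.     0.     0.     1.   ]]
0.81 11504
0.08390590291961997 ((556.634765625, 213.40240478515625), (125.90953063964844, 121.89427947998047), 76.31694793701172)
```

View pics/w1.png

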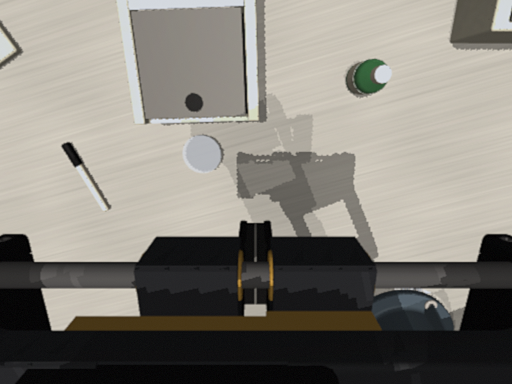

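The wrist picture shows the shut cover with the mark at (194,102) and the dish at (203,153), in front of it. Console yaw is about -13.7°. Next: go above the mark.

Request:
apply_moves(plan=[0.48,0.27,-0.5,0.17,0.48,0.27,-0.8,0,0.48,0.27,-0.8,0,0.48,0.27,-0.8,0,0,0,-0.8,0,0,0,0,0])

```text
time_s: 4.3
position: [0.5135, 0.223, 0.1097]
tcp_rot: [[0.971, -0.239, -0.008], [-0.239, -0.971, -0.002], [-0.007, 0.004, -1.0]]
force: [-0.4, 0.6, -0.9]
opening: 0.007
grasp_force: 0.0
```

Request:
apply_moves(plan=[0,0,-0.4,0,0,0,-0.1,0,0,0,-0.1,0,0,0,-0.1,0,0,0,0,0,0,0,0,0])

```text
time_s: 5.05
position: [0.5165, 0.2241, 0.0781]
tcp_rot: [[0.971, -0.238, 0.001], [-0.238, -0.971, 0.0], [0.001, -0.001, -1.0]]
force: [0.5, -1.0, 1.9]
opening: 0.005
grasp_force: 0.6
```

Request:
apply_moves(plan=[0,0,-0.02,0,0,0,0,0,0,0,0,0])

```text
time_s: 5.42
position: [0.5165, 0.2241, 0.0771]
tcp_rot: [[0.971, -0.238, 0.001], [-0.238, -0.971, 0.0], [0.001, -0.001, -1.0]]
force: [0.9, -1.6, 4.0]
opening: 0.003
grasp_force: 2.2
```

Request:
apply_moves(plan=[0,0,0.4,0,-0.5,0.12,0.7,0,-0.7,0.17,0.6,0,-0.7,0.17,0.4,0,0,0,0,0,0,0,0,0,0,0,0,0,0,0,0,0,0,0,0,0,0,0,0,0,0,0,0,0,0,0,0,0])

```text
time_s: 6.92
position: [0.4209, 0.2471, 0.1817]
tcp_rot: [[0.971, -0.238, 0.0], [-0.238, -0.971, 0.0], [0.0, -0.0, -1.0]]
force: [-1.1, -0.4, -1.0]
opening: 0.007
grasp_force: 0.0
```

Request:
apply_moves(plan=[0,0,0,0,0,0,0,0,0,0,0,0,0,0,0,0,0,0,0,0,0,0,0,0,0,0,0,0,0,0,0,0,0,0,0,0,0,0,0,0,0,0,0,0,0,0,0,0])

```text
time_s: 8.43
position: [0.4209, 0.247, 0.1817]
tcp_rot: [[0.971, -0.238, 0.0], [-0.238, -0.971, -0.0], [0.0, 0.0, -1.0]]
force: [-0.5, -0.4, 0.7]
opening: 0.005
grasp_force: 0.0
```

Request:
apply_moves(plan=[0,0,0,0,0,0,0,0,0,0,0,0,0,0,0,0,0,0,0,0,0,0,0,0,0,0,0,0])

```text
time_s: 9.3
position: [0.4209, 0.247, 0.1817]
tcp_rot: [[0.971, -0.238, 0.0], [-0.238, -0.971, 0.0], [0.0, -0.0, -1.0]]
force: [-0.4, 0.3, -0.3]
opening: 0.005
grasp_force: 0.0
```

Run:
```python
from h import *
st,im,dp=look("wrist",["reset_top","cover_hinge","liner"],"w2")
print(st["time_s"],st["position"])
look("side",["reset_top","liner","cover_pad"],"s2");look("scene",["reset_top","cover_pad"])
a=cv2.imread("pics/w2.png")[:200];b=cv2.resize(cv2.imread("pics/s2.png")[190:320,150:350],(512,333))
cv2.imwrite("pics/v2.png",np.vstack([a,b]))
f,cx,cy,M=cam("wrist",st)
c=np.array([[.6134,.1997,.078]]);R=np.array([[.9716,.2368],[-.2368,.9716]])
v,u=np.nonzero(dp>0);P=unproj("wrist",np.c_[u,v],dp[v,u],st);L=(P[:,:2]-c[0,:2])@R
k=(abs(L[:,0]+60)<20)&(abs(L[:,1]+15)<20)
for z0 in np.arange(.046,.08,.002):
  q=k&(abs(P[:,2]-z0-.001)<.001);
  if q.sum()>15:print(round(z0,3),q.sum(),np.round(L[q].mean(0),4),np.round(np.ptp(L[q],axis=0),4))
q=(P[:,2]>.1)&(abs(L[:,1])<.06)&(abs(L[:,0])<.06);print(q.sum(),np.round([P[q,2].max(),*L[q].min(0),*L[q].max(0)],3))
```

```text
wrist reset_top 0.9 [276.  34.] [0.5469 0.1984 0.0709]
wrist liner 0.55 [254.  14.] [0.5712 0.2122 0.05  ]
9.3 [0.42093073 0.24701828 0.18168892]
side reset_top 0.56 [254. 253.] [0.5522 0.171  0.0495]
side reset_top 0.36 [242. 270.] [0.5701 0.229  0.0494]
side liner 0.55 [228. 235.] [0.6143 0.1954 0.1446]
side cover_pad 0.97 [223. 226.] [0.6214 0.2    0.1851]
scene cover_pad 0.75 [333. 166.] [0.6308 0.1956 0.1764]Traceback (most recent call last):
  File "<stdin>", line 14, in <module>
    return umr_maximum(a, axis, None, out, keepdims, initial, where)
ValueError: zero-size array to reduction operation maximum which has no identity
```

View pics/v2.png

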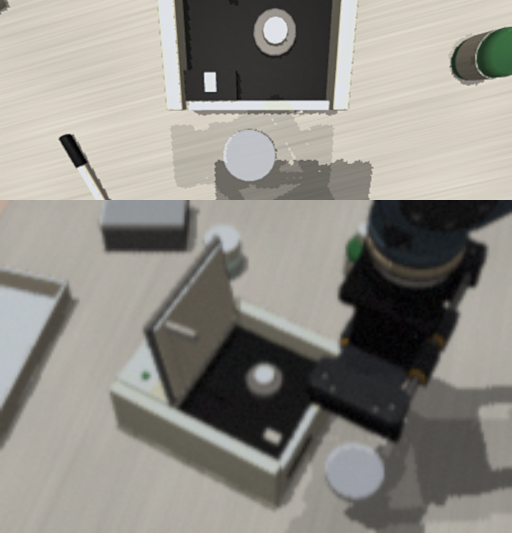

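The cover is open and the white button sits in its ring at wrist (276,30). The striker blade is at the upper left of the cover. Measuring the button precisely next.

Run:
```python
from h import *
st=bot.read_state();im,dp=bot.capture("wrist")
v,u=np.nonzero(dp>0);P=unproj("wrist",np.c_[u,v],dp[v,u],st);print(len(P),dp.shape)
d=P[:,:2]-[.6134,.1997];L=np.c_[d@[.9716,-.2368],d@[.2368,.9716]]
k=(abs(L[:,0]+60)<25)&(abs(L[:,1]+15)<25);print(k.sum())
for z0 in np.arange(.046,.08,.002):
  q=k&(abs(P[:,2]-z0-.001)<=.001)&(abs(L[:,0]+.06)<.025)&(abs(L[:,1]+.015)<.025)
  if q.sum()>15:print(round(z0,3),q.sum(),np.round(L[q].min(0),4),np.round(L[q].max(0),4))
w=(P[:,2]>.067)&(im[v,u].min(1)>200)&(abs(L[:,0]+.06)<.025)&(abs(L[:,1]+.015)<.025)
print(w.sum(),P[w].mean(0),np.median(P[w,2]),L[w].mean(0),np.ptp(L[w],axis=0))
# walls: z~.08 strip both sides
w=(abs(P[:,2]-.08)<.003)&(L[:,0]<-.03)&(L[:,0]>-.12)&(abs(L[:,1])<.09)
for s in(1,-1):
  q=w&(s*L[:,1]>0.05);print(q.sum(),np.polyfit(L[q,0],L[q,1],1),L[q,1].min(),L[q,1].max(),L[q,0].min())
```

```text
195857 (384, 512)
0
466 [0.55043284 0.19889659 0.07053237] 0.07048207288033495 [-0.06098865 -0.01569122] [0.01915587 0.01866201]
1743 [0.0007944  0.07210359] 0.06521698388956347 0.07975327461758028 -0.11922674335107131
1749 [ 0.00179443 -0.07262857] -0.08044415678608619 -0.06589966675839382 -0.11927306101175672
```

Request:
apply_moves(plan=[0.84,-0.31,0,0,0.84,-0.31,0,0,0.84,-0.31,0,0,0,0,-0.5,0,0,0,-0.5,0,0,0,-0.5,0,0,0,-0.4,0,0,0,0,0,0,0,0,0])

```text
time_s: 11.02
position: [0.5475, 0.2007, 0.0873]
tcp_rot: [[0.971, -0.238, 0.001], [-0.238, -0.971, 0.0], [0.001, -0.0, -1.0]]
force: [0.4, -0.4, -0.4]
opening: 0.006
grasp_force: 0.0
```

Request:
apply_moves(plan=[0,0,-0.2,0,0,0,-0.1,0,0,0,-0.06,0,0,0,-0.06,0,0,0,0,0,0,0,0,0])

```text
time_s: 11.78
position: [0.5469, 0.2006, 0.0664]
tcp_rot: [[0.971, -0.238, 0.0], [-0.238, -0.971, 0.0], [0.0, -0.0, -1.0]]
force: [-0.9, -0.3, 5.5]
opening: 0.005
grasp_force: 2.8
```

Request:
apply_moves(plan=[0,0,-0.02,0,0,0,0,0,0,0,0,0])

```text
time_s: 12.15
position: [0.547, 0.2005, 0.0663]
tcp_rot: [[0.971, -0.238, 0.001], [-0.238, -0.971, 0.0], [0.001, -0.0, -1.0]]
force: [-1.4, -0.7, 11.4]
opening: 0.005
grasp_force: 5.5
```

Request:
apply_moves(plan=[0,0,-0.02,0,0,0,0,0,0,0,0,0])

```text
time_s: 12.52
position: [0.547, 0.2006, 0.0662]
tcp_rot: [[0.971, -0.238, 0.001], [-0.238, -0.971, -0.0], [0.001, -0.0, -1.0]]
force: [-4.9, -1.1, 16.1]
opening: 0.004
grasp_force: 8.2
```

Request:
apply_moves(plan=[0,0,0.5,0,0,0,0.8,0,0,0,0.9,0,-0.6,0.15,0.8,0,-0.6,0.15,0.6,0,-0.6,0.15,0,0,0,0,0,0])

```text
time_s: 13.4
position: [0.4547, 0.2233, 0.244]
tcp_rot: [[0.972, -0.236, -0.001], [-0.236, -0.972, -0.0], [-0.001, 0.0, -1.0]]
force: [0.4, 0.3, -0.5]
opening: 0.007
grasp_force: 0.0
```

Run:
```python
from h import *
st,im,dp=look("wrist",["reset_top"],"w3");print(st["time_s"],st["position"],st["force"])
v,u=np.nonzero(dp>0);P=unproj("wrist",np.c_[u,v],dp[v,u],st)
d=P[:,:2]-[.5504,.1989];L=np.c_[d@[.9716,-.2368],d@[.2368,.9716]];r=np.hypot(*L.T)
for a in range(0,26,2):
  q=(r*1000>=a)&(r*1000<a+2)&(P[:,2]<.1);print(a,q.sum(),np.round(np.median(P[q,2]),4) if q.any() else 0,np.median(im[v,u][q],axis=0))
```

```text
wrist reset_top 0.84 [257.  82.] [0.5505 0.1985 0.0713]
wrist reset_top 0.66 [419.  98.] [0.4882 0.0146 0.0406]
13.4 [0.45465061 0.22334801 0.24400709] [ 0.38774788  0.34545777 -0.54188091]
0 10 0.0706 [225. 228. 234.]
2 35 0.0711 [225. 228. 234.]
4 55 0.0708 [225. 228. 234.]
6 81 0.0709 [225. 229. 234.]
8 100 0.0703 [226. 229. 232.]
10 107 0.0624 [159. 153. 145.]
12 137 0.0618 [162. 156. 148.]
14 164 0.0617 [164. 158. 150.]
16 178 0.0615 [155.  150.  142.5]
18 135 0.0593 [75. 72. 69.]
20 212 0.0498 [52. 50. 49.]
22 231 0.0497 [54. 52. 50.]
24 255 0.0497 [54. 52. 50.]
```

The button bottomed after 5 mm: its top went from 0.071 to 0.066, and the housing is at 0.062. Now over the cover to behind it.

Request:
apply_moves(plan=[0.85,-0.15,0.1,0,0.85,-0.15,0,0,0.85,-0.15,0,0,0.85,-0.15,0,0,0.85,-0.15,0,0,0,0,0,0,0,0,-0.6,0,0,0,-0.7,0,0,0,-0.6,0,0,0,0,0,0,0,0,0])

```text
time_s: 14.88
position: [0.6701, 0.1856, 0.1545]
tcp_rot: [[0.971, -0.238, 0.001], [-0.238, -0.971, 0.0], [0.001, -0.001, -1.0]]
force: [0.2, 0.2, 0.6]
opening: -0.001
grasp_force: 0.0
```

Request:
apply_moves(plan=[-0.21,0.05,-0.02,0,-0.21,0.05,-0.02,0,-0.21,0.05,-0.02,0,-0.21,0.05,-0.02,0,-0.17,0.04,0,0,-0.17,0.04,0,0,-0.17,0.04,0,0,0,0,0,0])

```text
time_s: 15.88
position: [0.6003, 0.2018, 0.1493]
tcp_rot: [[0.971, -0.238, -0.003], [-0.238, -0.971, -0.0], [-0.003, 0.001, -1.0]]
force: [0.5, 1.7, 0.7]
opening: 0.007
grasp_force: 0.2
```

Request:
apply_moves(plan=[-0.156,0.038,-0.04,0,-0.156,0.038,-0.04,0,-0.156,0.038,-0.04,0,-0.126,0.031,-0.075,0,-0.126,0.031,-0.075,0,-0.126,0.031,-0.075,0,-0.106,0.026,-0.12,0,-0.106,0.026,-0.12,0,-0.106,0.026,-0.12,0,0,0,0,0])

```text
time_s: 17.12
position: [0.5419, 0.2159, 0.1135]
tcp_rot: [[0.971, -0.238, -0.004], [-0.238, -0.971, -0.0], [-0.004, 0.001, -1.0]]
force: [-0.3, -0.6, 1.3]
opening: 0.003
grasp_force: 0.4
```

Request:
apply_moves(plan=[-0.066,0.016,-0.11,0,-0.066,0.016,-0.11,0,-0.066,0.016,-0.11,0,-0.075,0.018,-0.073,0,-0.075,0.018,-0.073,0,-0.075,0.018,-0.073,0,0,0,0,0])

```text
time_s: 18.0
position: [0.5211, 0.2209, 0.0865]
tcp_rot: [[0.971, -0.238, -0.003], [-0.238, -0.971, -0.0], [-0.003, 0.001, -1.0]]
force: [0.8, -0.4, 0.3]
opening: 0.007
grasp_force: 0.4
```

Run:
```python
from h import *
st,im,dp=look("side",["cover_pad"],"s4");print(st["time_s"],st["position"],st["force"])
cv2.imwrite("pics/s4c.png",cv2.resize(im[190:320,150:350,::-1],(600,390)))
```

```text
side cover_pad 0.82 [265. 265.] [0.4989 0.2688 0.1697]
18.0 [0.5211464  0.22094098 0.08646143] [ 0.81617256 -0.35683441  0.31680476]
```

View pics/s4c.png

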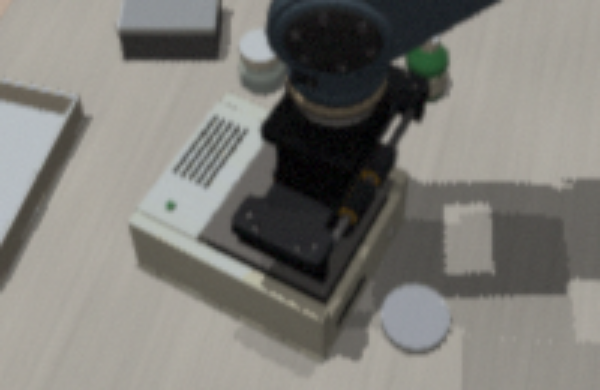

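The cover is down under the fingers and the dish hasn't moved. Now pressing it in.

Request:
apply_moves(plan=[-0.05,0.03,-0.05,0,-0.05,0.03,-0.05,0,0,0,-0.05,0,0,0,-0.04,0,0,0,0,0,0,0,0,0,0,0,0,0])

```text
time_s: 18.98
position: [0.5175, 0.2239, 0.0775]
tcp_rot: [[0.971, -0.238, -0.0], [-0.238, -0.971, 0.0], [-0.0, -0.0, -1.0]]
force: [0.5, 1.2, 0.6]
opening: 0.009
grasp_force: 0.5
```

Request:
apply_moves(plan=[0,0,-0.016,0,0,0,0,0,0,0,0,0])

```text
time_s: 19.35
position: [0.5176, 0.224, 0.0772]
tcp_rot: [[0.971, -0.238, 0.0], [-0.238, -0.971, 0.0], [0.0, -0.0, -1.0]]
force: [-0.2, 0.1, 5.9]
opening: 0.008
grasp_force: 2.8
```

Request:
apply_moves(plan=[0,0,0.1,0,0,0,0.1,0,0,0,0.3,0,-0.5,0.12,0.9,0,-0.7,0.17,0.9,0,-0.7,0.17,0.9,0,0,0,0,0,0,0,0,0,0,0,0,0,0,0,0,0,0,0,0,0])

```text
time_s: 20.72
position: [0.4227, 0.2466, 0.2358]
tcp_rot: [[0.971, -0.238, -0.002], [-0.238, -0.971, -0.001], [-0.002, 0.001, -1.0]]
force: [0.5, -0.3, -0.1]
opening: 0.005
grasp_force: 0.0
```

Run:
```python
from h import *
st,im,dp=look("side",["cover_pad","dish"]);print(st["time_s"],st["position"],st["force"])
look("wrist",["cover_pad","dish"],"w5")
```

```text
side cover_pad 0.58 [264. 267.] [0.5113 0.2256 0.0833]
side dish 0.63 [287. 298.] [0.4418 0.2577 0.0133]
20.725 [0.42268115 0.24658058 0.23580261] [ 0.52934539 -0.26863238 -0.1378279 ]
wrist cover_pad 0.98 [255.  85.] [0.5154 0.2245 0.0844]
wrist dish 0.77 [252. 147.] [0.4442 0.2467 0.0147]
```

View pics/w5.png

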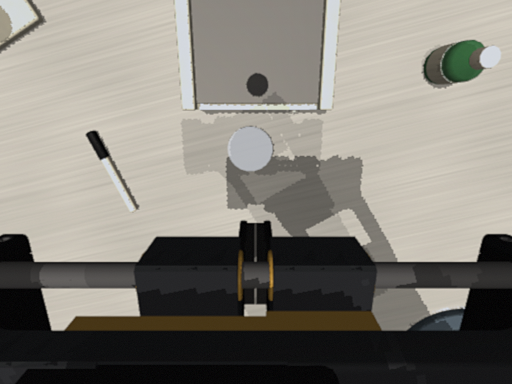

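The cover is shut: the mark at (257,85) is at z = 0.084. The dish is unmoved at (251,148). I'll wait a moment to confirm the latch holds, then hand in.

Request:
apply_moves(plan=[0,0,0,0,0,0,0,0,0,0,0,0,0,0,0,0,0,0,0,0,0,0,0,0,0,0,0,0,0,0,0,0])

```text
time_s: 22.02
position: [0.4226, 0.2469, 0.2367]
tcp_rot: [[0.971, -0.238, -0.0], [-0.238, -0.971, -0.0], [-0.0, 0.0, -1.0]]
force: [-0.1, -0.1, 0.4]
opening: 0.007
grasp_force: 0.0
```

Run:
```python
from h import *
st,im,dp=look("wrist",["cover_pad"])
v,u=np.nonzero(dp>0);P=unproj("wrist",np.c_[u,v],dp[v,u],st);d=P[:,:2]-[.6134,.1997];L=np.c_[d@[.9716,-.2368],d@[.2368,.9716]]
q=(L[:,0]<-.02)&(L[:,0]>-.116)&(abs(L[:,1])<.055);s=np.polyfit(L[q,0],P[q,2],1);print(s)
if abs(s[0])<.03: print(bot.hand_in())
```

```text
wrist cover_pad 0.61 [256.  87.] [0.5135 0.2248 0.0847]
[-0.00136642  0.08373263]
the job is handed in; nothing more can be done
None
```

The stage warmer is reset and handed in at about 22 s: the cover popped open, the button went down its full 5 mm, and the cover was pressed shut and still lay flat more than a second after release.

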